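# Seat the heel blank and set the vacuum to full

## Task

In the guitar shop's vacuum jig, push the wooden heel blank along its channel with the fingertips until it sits fully home against the end stop, without picking it up. Then push the ball-ended vacuum lever forward, through its half-vacuum notch, all the way to its second stop (full vacuum), leave it there and move away. Leave the bar-topped blow-off lever and everything else on the bench alone.

Things in the scene. Friction and masses are not known exactly. Their poses are not given: they have to be found in the camera images.
- jig: Aluminium vacuum jig screwed to the bench, plate 230 (x) x 120 (y) x 15 mm thick; origin under its middle. Along its x axis runs a channel 66 mm wide between two steel rails (10 mm thick, rising 12 mm above the plate, from x = -90 to +100 mm), open at the -x end and closed at the +x end by a steel end stop 24 mm above the plate. Its +x points away from the robot, within about 0.35 rad.
- jig_stop (a point): Middle of the end stop's inner face at the height of the plate's top (15 mm above the bench); same axes as the jig; x = +95 mm, y = 0 in the jig.
- blank: Loose wooden heel blank, 90 (x, along the channel) x 60 (y) x 32 mm high, 100 to 210 g, lying on the jig's plate in the channel, short of the stop; origin at the middle of its underside; its x points to the end stop. It slides easily with 1 to 2 N.
- blank_center (a point): Centre of the heel blank (half-way up).
- blank_front (a point): Middle of the lower edge of the blank's front face (the one towards the end stop); it comes to jig_stop when the blank is home.
- vac_valve: Vacuum valve screwed to the bench: grey housing 110 (x) x 56 (y) x 70 mm high on a 130 x 70 mm foot, with a slot along x for the lever, three pairs of small steel ridges on top marking off, half and full, and a round gauge (48 mm across, 40 mm tall) at its +y side. Origin under the middle of the housing. Its +x axis is the forward (full vacuum) direction, within about 0.6 rad of straight away from the robot. Valve and blow-off valve may stand in either order.
- vac_lever (a joint): Ball-ended lever angle, rad: 0 = off (leans 0.5 back, to the housing's -x); 0.44 to 0.55 = first detent, half vacuum (upright); 1.03 = second stop, full, a hard end (leans 0.53 forward). Hinges about the housing's y, 20 mm above the bench over its origin. Each of the two spring humps takes 5 to 10 N at the ball; past about 0.85 it drops on to its end. It stays in the stop where it is left.
- lever_ball (a point): Centre of the black ball (28 mm across) at the end of the vacuum lever, 115 mm from the hinge; the steel rod below it is 10 mm thick. It is about 120 mm above the bench at off and full, 135 mm at half, and travels about 110 mm along the valve's x.
- blow_valve: Blow-off valve screwed to the bench, the same housing without gauge and ridges; to be left alone. Origin under the middle of the housing.
- blow_lever (a joint): Angle of the blow-off lever, rad: 0 = shut, as found, leaning 0.5 rad back. Same length as the vacuum lever but with a crossbar (50 x 16 x 14 mm) on top in place of the ball. To be left alone.
- glue: white plastic glue bottle, 56 mm across, 150 mm tall, standing (bystander, loose; origin under its middle)
- offcut: dark wood offcut, 50 x 40 x 30 mm (bystander, loose; origin under its middle)
- brush: glue brush lying flat (bystander, loose; origin under its middle)
- pot: open steel cup, 72 mm across, 70 mm tall (bystander, loose; origin under its middle)
- driver: screwdriver lying flat (bystander, loose; origin under its middle)
- fclamp: steel bar clamp with a wooden handle lying flat, about 240 x 110 mm (bystander, loose; origin under its middle)
- wedge: pale wood wedge block, 70 x 30 x 20 mm (bystander, loose; origin under its middle)
Mind the look-alikes: they are no part of the job. Of the things like the blank, leave any that is red; of the rest the larger one is meant.

How it is judged:
On the way, in this order (a step that is already met when the one before it is completed fails the run):
1. the heel blank lies home against the end stop (x of blank_front in the frame of jig_stop above -0.004 m and z of blank_front in the frame of jig_stop below 0.003 m and angle between blank's own z axis and vertical below 0.06 rad), for 0.2 s.
2. the vacuum lever stands at its second stop (value of joint vac_lever above 0.93 rad), for 0.2 s.
At the end, for the whole second after the job is handed in: The blank lies flat on the jig within 4 mm of the end stop and at rest; the vacuum lever rests at its second stop (joint above 0.93 rad); the blow-off lever is as found (below 0.15 rad) (all of step 1 and value of joint vac_lever above 0.93 rad and velocity of joint vac_lever between -0.05 and 0.05 rad/s and linear speed of blank below 0.01 m/s and value of joint blow_lever below 0.15 rad); the robot touches nothing.
It fails at once if the blank is lifted more than 8 mm off the jig or tipped (z of blank_front in the frame of jig_stop above 0.008 m or angle between blank's own z axis and vertical above 0.2 rad).
It fails at once if the vacuum lever is moved on while the blank is still more than 10 mm from the end stop (value of joint vac_lever above 0.3 rad and x of blank_front in the frame of jig_stop below -0.01 m).
It fails at once if the blow-off lever is moved (value of joint blow_lever above 0.15 rad).
It fails at once if a bystander is moved more than 25 mm (distance of any of glue, offcut, brush, pot, driver, fclamp, wedge from where it was at the start of the episode above 0.025 m).
It also fails if it takes over 45 s, if anything falls off the work surface, if the arm or the gripper's body presses on something with over 40 N, if the wrist force passes 120 N, or if a joint passes its speed limit or range.

## Robot

A 6-joint arm with a two-finger parallel gripper is mounted at the origin on the work surface. World frame = base frame: x ahead of the robot, y to its left, z up, the work surface at z = 0. Lengths are in m, angles in rad, forces in N, time in s.
With the tool pointing down it reaches from about 0.375 to 0.9 m from the base axis. Payload 3.1 kg.
Tool frame: the origin (TCP) lies at the centre of the arm's flange, where the gripper is bolted on; the fingertips stand 173 mm ahead of it and the grasp point (between the pads) lies 155 mm ahead of it; z points along the fingers, x is the direction in which the jaws open and shut, and the axes are right-handed (so a half turn about z gives the same grasp; the last joint's range is limited). The gripper opens to 85 mm and grips with 20 to 120 N. Pads are 22 mm wide; open, the fingers measure 114 mm over their backs; the gripper's body (76 mm by 85 mm) begins 54 mm behind the grasp point. The pads swing forward as they close: fully open they stand 13 mm farther back than shut.
Start: joints at [-1.506, 0.527, 1.433, -0, 1.181, -0.178], TCP at [0.151, -0.606, 0.405] pointing down, gripper open.
Joint ranges: [-3.08, 3.08], [-0.75, 2.2], [0.22, 2.44], [-1.43, 4.57], [0, 2.65], [-2.85, 2.85]. Speed limits (rad/s): [2.79, 2.79, 3.14, 3.14, 3.14, 3.14].

## Interface

Orientations are given as a unit quaternion [x, y, z, w].
In Python, from station import manip gives the robot as it stands.
- The arm moves only by the shell command python3 -m jog 'ROWS' [OPENING] [FORCE]. ROWS is JSON, a list that holds one entry, the list of rows, each a list of 4 numbers: the shift along the world's x, y, z in mm, then the turn about the world's z in degrees. A call has exactly 8 rows; each row shifts and turns the commanded pose from where the row before left it; what a row does not reach is not made up. A row lasts 1/8 s, in which the tool goes at most 62.5 mm and 10.7 degrees, less where a joint would pass 70% of its speed; a pose out of reach is approached as far as the arm can. A call is refused whole if a number of a shift passes 62.5 or a number of a turn 10.7, either way. A call with a gripper value outside its range is refused whole. OPENING is the opening in per cent of the stroke, from 0 (shut) to 100 (fully open), set as the call begins (- or left out, the last holds). The fingers move at their own pace and stop on an object; FORCE is the grip in N (left out, the last holds). Time passes only in rows, so rows that do not move let the fingers close, or fill a call up. It gives the time, the measured TCP pose, the force and the opening at its end, in the units of the state.
- manip.sense(): the state, without advancing time (a new reading comes with each control period).
- manip.snapshot(name): name is "side" or "top" or "wrist"; returns the picture (420x560x3 uint8, red, green, blue); there is no depth.
- manip.camera_info(name): a dict with "fx", "fy", "cx", "cy" (pixels), "R" (3x3) and "t" (3): a world point X has camera coordinates R X + t. Camera axes: x right, y down, z forward; pixel columns grow to the right and rows downward; lengths in m; the calibration is good to about 2 mm. A picture is of the moment at which its call begins: read the wrist's pose just before it. camera_info takes no time and is no camera call; for the wrist camera it gives the pose at the moment of the call.
- manip.sign_off(): hands the job in, once; it reports no verdict.
The state is a dict: "t": time; "q": joint angles; "qd": joint speeds; "tau": joint torques, N m; "tcp_pos": TCP position; "tool_rot": TCP orientation; "force": force on the tool from outside, world axes, zero at the start; "ft_torque": the same for the moment, N m; "finger_gap": opening from 0.0 (shut) to 1.0 (fully open).
Only numpy, scipy, OpenCV 4.12 (cv2) and the standard library are available. Lean on these libraries where they do the work, as an engineer would, in place of code of your own. Each camera call takes 0.05 s, during which the arm holds its last target. There are 200 camera calls.

## Working session

There is one attempt and no reset: what is moved stays moved. The work goes in short steps, Python scripts to look and compute and a shell command to move; the robot and the scene stay as the last step left them, time stands still between calls to the robot, and variables do not carry over. Pictures are saved under pics/ and viewed, about 8 in all and at most 12, crops included, and the job is handed in when it is done.

```bash
mkdir -p pics
cat > h.py <<'E'
from station import manip
import cv2, numpy as np
def snap(n,f):
    im=manip.snapshot(n); cv2.imwrite('pics/'+f+'.png',cv2.cvtColor(im,cv2.COLOR_RGB2BGR)); return im
def ray(c,u,v,z):
    R=np.array(c['R']);t=np.array(c['t']);o=-R.T@t
    d=R.T@np.array([(u-c['cx'])/c['fx'],(v-c['cy'])/c['fy'],1]); return o+d*(z-o[2])/d[2]
def proj(c,X):
    p=np.array(c['R'])@np.array(X)+np.array(c['t']); return c['fx']*p[0]/p[2]+c['cx'],c['fy']*p[1]/p[2]+c['cy']
E
python3 - <<'E'
from h import *
a=snap('top','top0');b=snap('side','side0')
for n in('top','side'):
    c=manip.camera_info(n);R=np.array(c['R']);print(n,-R.T@np.array(c['t']),R[2],c['fx'])
print(manip.sense()['t'])
E
```

```text
top [0.49069389 0.01276763 1.11217458] [ 0.06166719 -0.00389088 -0.99808918] 383.5511301279278
side [0.00507077 0.85024218 0.71793885] [ 0.44746309 -0.71564227 -0.5363142 ] 402.73658372365094
0.1
```

View pics/top0.png

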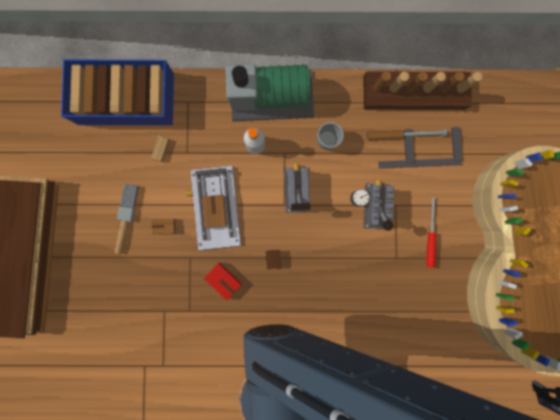

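View pics/side0.png

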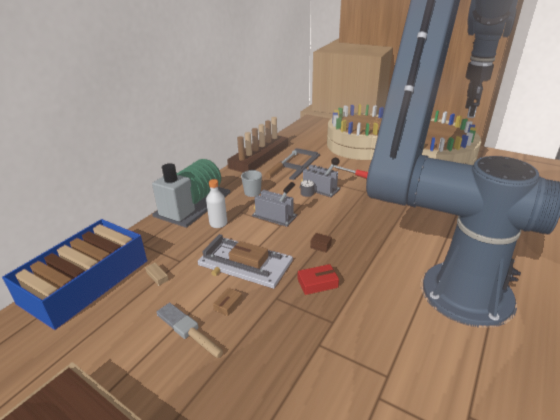

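Top view: up is +x and left is +y. The candidates are the brown blank in the jig (215,208), a small brown look-alike (162,226) and a red one (222,282). The first one fits: it isn't red, it's the larger, and it lies in the channel. The gauge and ball lever are at (378,205). The blow-off valve is at (297,190). I'll check the choice in one close crop.

Run:
```python
from h import *
a=cv2.imread('pics/top0.png')
l=cv2.resize(a[150:260,150:250],None,fx=4,fy=5.4,interpolation=2)[:590]
l=cv2.resize(a[155:255,150:250],None,fx=4,fy=4,interpolation=2)
r=cv2.resize(a[155:255,330:430],None,fx=4,fy=4,interpolation=2)
cv2.imwrite('pics/crop0.png',np.hstack([l,r]))
```

```text
(no output)
```

View pics/crop0.png

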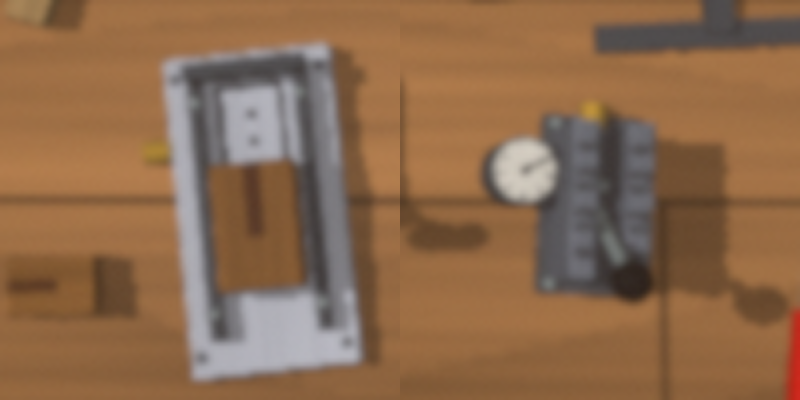

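Run:
```python
from h import *
c=manip.camera_info('top')
def P(u,v,z,ox=150,o=0): return ray(c,ox+(u-o)/4,155+v/4,z)
J=[P(u,v,.015) for u,v in((165,62),(330,45),(193,380),(360,362))]
print('jig',np.round(J,3),np.mean(J,0)); d=J[0]+J[1]-J[2]-J[3];print(np.arctan2(d[1],d[0]),np.linalg.norm(d)/2)
B=[P(u,v,.047) for u,v in((208,165),(293,162),(218,290),(303,288))]
print('blank',np.round(B,3),np.mean(B,0)); d=B[0]+B[1]-B[2]-B[3];print(np.arctan2(d[1],d[0]),np.linalg.norm(d)/2)
print('ball',P(632,280,.12,330,400))
V=[P(u,v,.005,330,400) for u,v in((545,115),(655,122),(540,292),(650,295))]
print('foot',np.round(V,3),np.mean(V,0)); 
print('gauge',P(525,170,.04,330,400))
print('blow',ray(c,297,190,.07),'offcut',ray(c,273,260,.02),'red',ray(c,222,282,.03))
print(manip.sense())
```

```text
jig [[0.643 0.249 0.015]
 [0.656 0.131 0.015]
 [0.416 0.226 0.015]
 [0.429 0.107 0.015]] [0.53609038 0.17829456 0.015     ]
0.10329294619752767 0.2283608434433343
blank [[0.567 0.211 0.047]
 [0.569 0.152 0.047]
 [0.48  0.203 0.047]
 [0.482 0.144 0.047]] [0.52443888 0.17781943 0.047     ]
0.09204434734818377 0.08743679484334851
ball [ 0.4886405  -0.28368117  0.12      ]
foot [[ 0.608 -0.257  0.005]
 [ 0.603 -0.337  0.005]
 [ 0.48  -0.252  0.005]
 [ 0.478 -0.331  0.005]] [ 0.54195606 -0.29389489  0.005     ]
gauge [ 0.56522827 -0.23365335  0.04      ]
blow [ 0.58309587 -0.05158143  0.07      ] offcut [0.38880683 0.01330214 0.02      ] red [0.32850814 0.15531843 0.03      ]
{'t': 0.1, 'q': array([-1.50549690e+00,  5.28388271e-01,  1.43378660e+00,  2.26767239e-05,
        1.18139714e+00, -1.78462274e-01]), 'qd': array([-0.00063089, -0.00201275, -0.00345415, -0.00013931, -0.00016159,
       -0.00021161]), 'tau': array([-1.62913761e-04, -4.43305528e+01, -1.78586769e+01, -1.40531038e-04,
        3.89851702e-03,  1.42419768e-05]), 'tcp_pos': array([ 0.15088017, -0.60619435,  0.40381792]), 'tool_rot': array([ 7.87827781e-01, -6.15894802e-01, -6.51293207e-04, -7.45248127e-04]), 'force': array([-0.10001179,  0.24462304, -1.40637286]), 'ft_torque': array([ 0.03600696, -0.01662862,  0.03035835]), 'finger_gap': 0.9999488748632938}
```

The crop confirms it: the wooden blank is in the channel, about 61 mm short of the stop at the top of the image. The ball lever, with gauge and ridges beside it, leans back towards the robot. I'll shut the gripper and move in behind the blank, staying high.

```bash
python3 -m jog '[[[37,44,0,-1],[37,44,0,-1],[37,44,0,-1],[37,44,0,-1],[37,44,0,-1],[37,44,0,-1],[37,44,0,-1],[37,44,0,-1]]]' 0 40; python3 -m jog '[[[0,56,0,0],[0,56,0,0],[0,56,0,0],[0,56,0,0],[0,56,0,0],[0,56,0,0],[0,56,-20,0],[-10,30,-50,0]]]'
python3 - <<'E'
from h import *
s=manip.sense();c=manip.camera_info('wrist');snap('wrist','w1');print(s['q'],s['tcp_pos'],s['t'])
e=np.array([.536,.178,0]);a=.1
for n,x,y,z in(('stop',.095,0,.015),('bBL',-.056,.03,.047),('bBR',-.056,-.03,.047)):
    print(n,proj(c,e+[x*np.cos(a)-y*np.sin(a),x*np.sin(a)+y*np.cos(a),z]))
E
```

```text
t: 1.1
tcp_pos: [0.4478, -0.2529, 0.4045]
tool_rot: [0.743, -0.67, -0.0, -0.0]
force: [0.6, -0.5, -0.2]
finger_gap: -0.0
t: 2.1
tcp_pos: [0.4382, 0.1701, 0.3357]
tool_rot: [0.744, -0.668, 0.003, -0.003]
force: [-0.2, 0.7, -0.4]
finger_gap: -0.001
[1.31828680e-01 4.30314033e-01 1.88612204e+00 4.18979117e-04
 8.16464926e-01 1.59581459e+00] [0.43815488 0.17010786 0.33572979] 2.1
stop (np.float64(274.6763034589118), np.float64(-81.6604620518099))
bBL (np.float64(228.98128672321462), np.float64(153.03651593043276))
bBR (np.float64(317.2812294036266), np.float64(153.6101797489928))
```

View pics/w1.png

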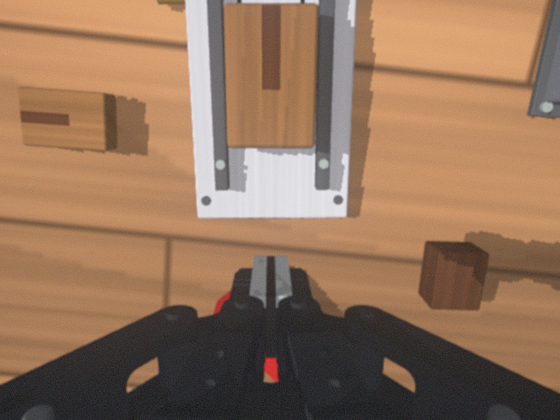

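The blank's rear edge is at (227..316,147), about 6 px (4 mm) farther than I computed. The tip is centred on the channel and clear behind it, so I'll go down.

```bash
python3 -m jog '[[[0,-1,-25,0],[0,-1,-25,0],[0,0,-25,0],[0,0,-25,0],[0,0,-20,0],[0,0,-10,0],[0,0,-8,0],[10,1,0,0]]]'; python3 -m jog '[[[10,1,0,0],[10,1,0,0],[10,1,0,0],[10,1,0,0],[10,1,0,0],[10,1,0,0],[6,1,0,0],[0,0,0,0]]]'
python3 - <<'E'
from h import *
snap('wrist','w2')
E
```

```text
t: 3.15
tcp_pos: [0.4466, 0.1664, 0.1965]
tool_rot: [0.743, -0.669, -0.001, 0.001]
force: [0.0, -0.7, -0.2]
finger_gap: 0.003
t: 4.15
tcp_pos: [0.5138, 0.1736, 0.1967]
tool_rot: [0.743, -0.669, 0.001, -0.001]
force: [0.5, 0.1, -1.3]
finger_gap: -0.001
```

View pics/w2.png

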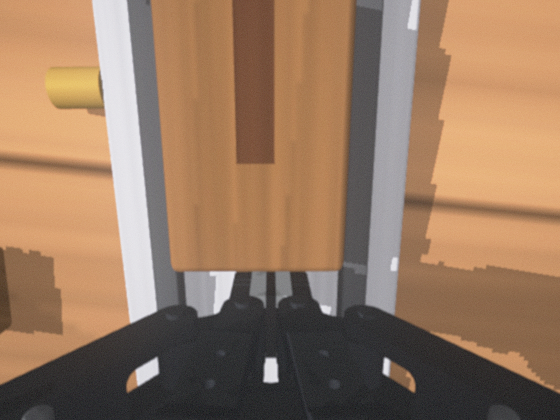

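The fingers are at the rear face (row ~270) and the blank is tracking straight. I'll push on gently until the force rises.

```bash
python3 -m jog '[[[3,0.3,0,0],[3,0.3,0,0],[3,0.3,0,0],[2,0.2,0,0],[2,0.2,0,0],[1,0.1,0,0],[0,0,0,0],[0,0,0,0]]]'
```

```text
t: 5.2
tcp_pos: [0.5271, 0.1749, 0.1968]
tool_rot: [0.743, -0.669, 0.0, -0.0]
force: [0.3, -0.6, 0.3]
finger_gap: 0.002
```

```bash
python3 -m jog '[[[2,0.2,0,0],[2,0.2,0,0],[2,0.2,0,0],[1,0.1,0,0],[1,0.1,0,0],[1,0.1,0,0],[0,0,0,0],[0,0,0,0]]]'
```

```text
t: 6.2
tcp_pos: [0.5343, 0.1757, 0.1965]
tool_rot: [0.743, -0.669, -0.002, 0.002]
force: [-5.7, -0.1, 3.9]
finger_gap: 0.002
```

```bash
python3 -m jog '[[[1,0,0,0],[1,0,0,0],[0,0,0,0],[0,0,0,0],[-5,-0.5,0,0],[-15,-1.5,0,0],[-15,-1.5,25,0],[0,0,50,0]]]'; python3 -m jog '[[[0,0,50,0],[0,0,30,0],[10,0,0,0],[10,0,0,0],[10,0,0,0],[0,0,0,0],[0,0,0,0],[0,0,0,0]]]'
python3 - <<'E'
from h import *
a=snap('wrist','w3');b=manip.snapshot('top');l=cv2.resize(cv2.cvtColor(b,4)[155:255,160:240],None,fx=4,fy=4,interpolation=2)
r=cv2.cvtColor(a,4)[:400,120:440];cv2.imwrite('pics/c3.png',np.hstack([l,r]))
E
```

```text
t: 7.2
tcp_pos: [0.5022, 0.1721, 0.2708]
tool_rot: [0.743, -0.669, -0.001, 0.001]
force: [0.9, 0.4, -0.4]
finger_gap: 0.003
t: 8.2
tcp_pos: [0.5325, 0.1723, 0.3513]
tool_rot: [0.743, -0.669, -0.0, 0.0]
force: [-0.7, 0.1, -1.1]
finger_gap: 0.0
```

View pics/c3.png

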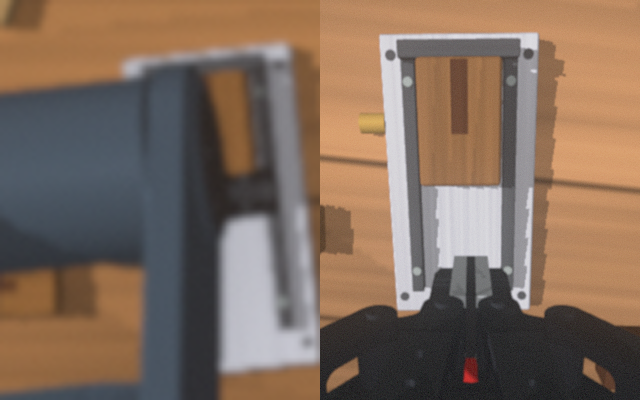

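Right: the blank is home against the stop bar, with no gap visible at (460,57). Next I'll move behind the vacuum lever, well above the blow-off lever, and take a close look.

```bash
python3 -m jog '[[[-12,-57,10,-1],[-12,-57,10,-1],[-13,-57,0,-1],[-13,-57,0,-1],[-12,-57,0,-1],[-12,-57,0,-1],[-12,-57,0,-1],[-12,-57,-20,-1]]]'; python3 -m jog '[[[0,-2,0,0],[0,0,0,0],[0,0,0,0],[0,0,0,0],[0,0,0,0],[0,0,0,0],[0,0,0,0],[0,0,0,0]]]'
python3 - <<'E'
from h import *
c=manip.camera_info('wrist');s=manip.sense();snap('wrist','w4');R=np.array(c['R']);print(-R.T@np.array(c['t']),s['q'])
np.save('c4.npy',c,allow_pickle=True)
print(proj(c,[.4886,-.284,.12]),proj(c,[.487,-.292,.12]))
E
```

```text
t: 9.3
tcp_pos: [0.4347, -0.2859, 0.3531]
tool_rot: [-0.694, 0.72, -0.003, 0.0]
force: [1.5, -0.5, 0.4]
finger_gap: 0.005
t: 10.3
tcp_pos: [0.4349, -0.2857, 0.3517]
tool_rot: [-0.694, 0.72, 0.0, 0.0]
force: [0.3, 0.3, 0.2]
finger_gap: -0.001
[ 0.50171393 -0.28805291  0.32036535] [-7.96214806e-01  4.62419484e-01  1.74835250e+00  6.96996674e-05
  9.30856869e-01  8.10056805e-01]
(np.float64(263.0724695406742), np.float64(138.1676340887398)) (np.float64(278.4594991184802), np.float64(140.72091148339808))
```

View pics/w4.png

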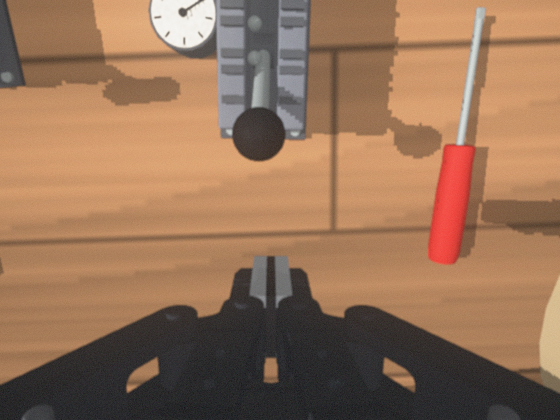

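The ball is at (259,133), which gives about (0.491, -0.282). The housing's centre line runs parallel to the tool heading, so the yaw is about -0.04. I'll go down behind the ball and push.

```bash
python3 -m jog '[[[0,2,-15,0],[0,2,-20,0],[0,0,-20,0],[0,0,-12,0],[10,0,0,0],[10,0,0,0],[10,-1,0,0],[10,0,0,0]]]'; python3 -m jog '[[[10,0,0,0],[10,-1,0,0],[10,0,0,0],[10,-1,0,0],[10,0,0,0],[10,-1,0,0],[10,0,0,0],[0,0,0,0]]]'
```

```text
t: 11.35
tcp_pos: [0.4749, -0.2825, 0.2853]
tool_rot: [-0.695, 0.719, 0.001, -0.001]
force: [-9.9, -0.4, 6.8]
finger_gap: 0.0
t: 12.35
tcp_pos: [0.5457, -0.2858, 0.2846]
tool_rot: [-0.694, 0.72, -0.001, 0.0]
force: [0.5, -0.3, -0.5]
finger_gap: 0.0
```

Run:
```python
from h import *
a=snap('wrist','w5'); b=snap('top','t5')
cv2.imwrite('pics/c5.png',np.hstack([cv2.cvtColor(a,4)[:400,80:480],cv2.resize(cv2.cvtColor(b,4)[155:255,330:430],(400,400),interpolation=2)]))
```

```text
(no output)
```

View pics/c5.png

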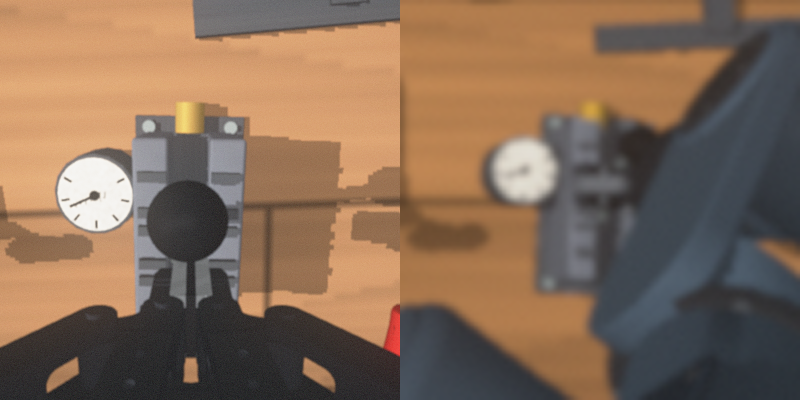

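The ball is centred ahead of the fingers at (188,220), just past half. I'll keep pushing.

```bash
python3 -m jog '[[[8,0,0,0],[8,-1,0,0],[8,0,0,0],[4,0,0,0],[3,0,0,0],[3,0,0,0],[0,0,0,0],[0,0,0,0]]]'; python3 -m jog '[[[2,0,0,0],[2,0,0,0],[1,0,0,0],[1,0,0,0],[0,0,0,0],[0,0,0,0],[0,0,0,0],[0,0,0,0]]]'
```

```text
t: 13.45
tcp_pos: [0.5783, -0.2866, 0.2846]
tool_rot: [-0.694, 0.72, 0.001, -0.0]
force: [-2.8, -0.4, 0.7]
finger_gap: 0.001
t: 14.45
tcp_pos: [0.581, -0.2868, 0.2844]
tool_rot: [-0.695, 0.719, 0.006, -0.004]
force: [-15.3, -2.1, 7.4]
finger_gap: 0.001
```

It's on the hard end stop (15 N, with the tool no longer advancing). I'll back off, lift clear and check both results.

```bash
python3 -m jog '[[[-6,0,0,0],[-15,0,0,0],[-25,0,0,0],[-30,0,10,0],[-30,0,40,0],[-10,-20,40,0],[0,-50,20,0],[0,-50,0,0]]]'; python3 -m jog '[[[0,-50,0,0],[0,-50,0,0],[-30,-30,0,0],[-30,0,0,0],[0,0,0,0],[0,0,0,0],[0,0,0,0],[0,0,0,0]]]';  python3 - <<'E'
from h import *
b=snap('top','t6');s=snap('side','s6')
f=lambda i,y,x,n:cv2.resize(cv2.cvtColor(i,4)[y:y+n,x:x+n],(390,390),interpolation=2)
cv2.imwrite('pics/c6.png',np.hstack([f(b,130,180,240)if 0 else cv2.resize(cv2.cvtColor(b,4)[125:300,180:440],(410,276),interpolation=2),cv2.resize(cv2.cvtColor(s,4)[140:300,190:400],(362,276),interpolation=2)]))
E
```

```text
t: 15.45
tcp_pos: [0.4692, -0.408, 0.3979]
tool_rot: [-0.695, 0.719, -0.004, 0.0]
force: [-0.1, -0.3, -0.5]
finger_gap: -0.005
t: 16.45
tcp_pos: [0.4098, -0.5363, 0.3948]
tool_rot: [-0.695, 0.719, -0.0, 0.0]
force: [-0.7, 0.1, -0.4]
finger_gap: -0.001
```

View pics/c6.png

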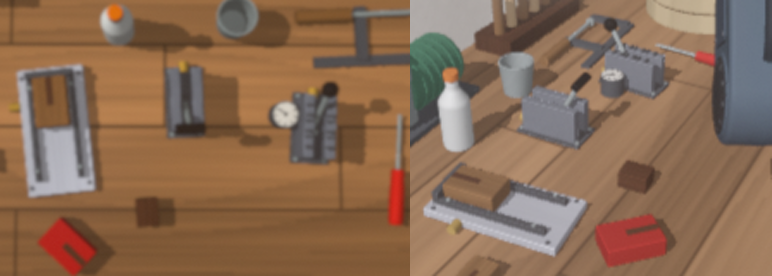

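Both views show the blank at the stop. The ball leans forward at full: it moved 43 px, about 110 mm, which is its whole travel. The blow-off lever is as found, and the arm is clear.

```bash
python3 -c "
from station import manip
print(manip.sign_off())"
```

```text
the job is handed in; nothing more can be done
None
```

I handed the job in at about 16.5 s of the 45 s allowed; the system gives no verdict, so what follows rests on my own checks.

- **Blank:** I pushed it along the channel with shut fingertips until the force rose to about 6 N. The close view afterwards showed no gap at the end stop.
- **Vacuum lever:** I pushed the ball through the half-vacuum notch until it stopped against its end at about 15 N. After I backed off, the top view put the ball about 110 mm forward of where it started, which is its full travel. I could not read the joint angle directly.
- **Left alone:** In the final views the blow-off lever looked as found, and the bystanders in view looked unmoved. The brush and wedge were outside that crop, but the tool's path kept clear of them. The arm was well clear, with no force on the tool beyond sensor noise.

The only disagreement was a 4 mm error in my first estimate of the blank's position from the top camera. The contact push made up for it.

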